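Load a filter cassette through the push-push hatch of a microscope filter box

TASK

Press the filter box's hatch once so that it springs open, take the long two-window filter cassette out of the parts bin, and lower it gently, without dropping it, flat and windows up into the bay, centred over the two beam ports. The bin leaves room for fingers only at the cassette's long sides and the bay only at its ends, so use the mat to change your grip. Then swing the hatch shut and press it down again until it latches; leave the other parts in the bin where they lie.

Things in the scene. Friction and masses are not known exactly. Their poses are not given: they have to be found in the camera images.
- hatch (a joint): Hatch angle, rad: 0 = shut, flush, latched; -0.07 = pressed fully in; 2.05 = fully open, leaning 27 deg back past upright, away from the robot. Pressed 5 mm in and let go, it is freed; spring and damper swing it to 2.05 in about 2.5 s. It never stays part-way: swing it down by its outer face (far from the robot while open), press it beyond flush and let go; it returns to 0 and stays.
- hatch_pad (a point): Middle of the 26 x 50 mm ribbed rubber thumb pad on the hatch's outer face: the place to press. 80 mm before the hinge line, 25 mm behind the hatch's front edge; it turns with the hatch. It goes 5.5 mm below flush to a firm stop (at least 4 mm is needed to switch the latch); pressing takes 2 to 4 N before the stop, swinging the open hatch shut 2 to 5 N.
- hatch_hinge (a point): Middle of the hatch's hinge line, 2.5 mm under the box's top, 57 mm behind the bay's centre. The hatch is a black plate, 5 mm thick with the hinge line at mid-thickness, 121 mm wide, 105 mm from hinge line to front edge; it opens upward about the box's y axis. A striker tongue hangs 29 mm under the plate, 95 mm from the hinge line. Open, its edge stands 93 mm above the box top.
- bay (a point): Centre of the bay floor, midway between its two round beam ports. Axes of the filter box: x from its front wall to the hinge, y left along the bay, z up. The bay is a pit 50 mm (x) by 124 mm (y); floor 20 mm above the table, box top (side walls, front wall) 52 mm above the floor, the blocks before and behind the pit 38 mm. Box: white, 150 x 140 x 72 mm, fixed, from x = -53 to 97 mm of this point.
- cassette_center (a point): Centre (half-way up) of the cassette to load: black block 60 mm (its x) by 42 mm (y) by 30 mm (z, up), about 140 g; two round amber windows in aluminium rings on its top, side by side along x. It lies flat across the bin, its ends about 4 mm from the bin's long walls. In the bay its x lies along the bay's y, either way round.
- bin_floor (a point): Centre of the inner floor of the grey parts bin, 4 mm above the table; fixed. Inside 68 mm (x) by 320 mm (y); walls 4 mm thick, rim 36 mm above this floor.
- short_cassette_center (a point): Centre of another black cassette in the bin, shorter and with one window: 36 (x) x 42 x 30 mm. Not wanted.
- lens_tube_center (a point): Centre of a black lens tube standing in the bin, 34 mm across, 30 mm tall. Not wanted. Long cassette, short cassette and tube lie about 98 mm apart along the bin, in any order.
- bracket_center (a point): Middle of the foot of a small aluminium angle bracket, 44 x 12 x 24 mm, lying across the bin at its left (+y) end. Not wanted.
- mat_top (a point): Centre of the top of the thin black rubber mat between bin and box, 110 mm (x) by 100 mm (y), 2 mm thick, fixed: a clear place to set a part down. A 60 mm tall post stands behind it, a screwdriver lies before it.
There are look-alikes about, which are no part of the job. Leave any green or red look-alike of the part that bears cassette_center alone.

How it is judged:
By the outcome, as a careful person would: the job done as asked, in the order asked, and still so for the second after the job is handed in, with the robot touching nothing.
It also fails if it takes over 70 s, if anything falls off the work surface, if the arm or the gripper's body presses on something with over 40 N, if the wrist force passes 120 N, or if a joint passes its speed limit or range.

ROBOT

A 6-joint arm with a two-finger parallel gripper is mounted at the origin on the work surface. World frame = base frame: x ahead of the robot, y to its left, z up, the work surface at z = 0. Lengths are in m, angles in rad, forces in N, time in s.
With the tool pointing down it reaches from about 0.35 to 0.975 m from the base axis. Payload 4.9 kg.
Tool frame: the origin (TCP) lies between the finger pads; the fingertips stand 22 mm ahead of it and the grasp point (between the pads) lies 3 mm ahead of it; z points along the fingers, y is the line along which they close (so a half turn about z gives the same grasp; the last joint's range is limited). The gripper opens to 85 mm and grips with 20 to 120 N. Pads are 22 mm wide; open, the fingers measure 114 mm over their backs; the gripper's body (76 mm by 85 mm) begins 54 mm behind the grasp point. The pads swing forward as they close: fully open they stand 13 mm farther back than shut.
Start: joints at [1.032, 0.053, 1.613, -0, 1.476, -0.119], TCP at [0.255, 0.571, 0.253] pointing down, gripper open.
Joint ranges: [-3.01, 3.01], [-1.01, 2.22], [0.06, 2.58], [-1.02, 4.17], [0.09, 2.62], [-3.14, 3.14]. Speed limits (rad/s): [2.57, 2.57, 3.14, 3.14, 3.14, 3.14].

INTERFACE

Orientations are given as a unit quaternion [w, x, y, z].
In Python, from plant import state, grab_frame, get_calibration, job_done, recognise, regions_of gives the robot as it stands.
- The arm moves only by the tool apply_moves, never from a script. Its argument "targets" is a list of rows, each an object with "translation": the shift along the tool's x, y, z normalised to -1 to 1, where 1 is 100 mm, a list of three; "twist": the turn about the tool's z normalised to -1 to 1, where 1 is 0.1 rad; "hand": the opening, from 0 (shut) to 1 (fully open). A call has 1 to 8 rows; each row shifts and turns the commanded pose from where the row before left it, along the tool's axes as they then stand; what a row does not reach is not made up. A row lasts 1/10 s, in which the tool goes at most 50 mm and 8.59 degrees, less where a joint would pass 70% of its speed; a pose out of reach is approached as far as the arm can. A call with a number of a shift or a turn outside -1 to 1 is refused whole. A call with a gripper value outside its range is refused whole. The fingers move at their own pace and stop on an object; the grip force is fixed at half the most. Time passes only in rows, so rows that do not move let the fingers close. It gives the time, the measured TCP pose, the force, the opening and the grip force at its end, in the units of the state.
- state(): the state, without advancing time (a new reading comes with each control period).
- grab_frame(name): name is "side" or "top" or "wrist"; returns the picture (480x640x3 uint8, red, green, blue); there is no depth.
- get_calibration(name): a dict with "camera_matrix" (3x3 intrinsics, pixels), "pose" (4x4, takes a point from camera to world coordinates). Camera axes: x right, y up, looking along -z (the intrinsics and any distortion apply to the point x, -y, -z); pixel columns grow to the right and rows downward; lengths in m; the calibration is good to about 2 mm. A picture is of the moment at which its call begins: read the wrist's pose just before it. get_calibration takes no time and is no camera call; for the wrist camera it gives the pose at the moment of the call.
- job_done(): hands the job in; it is judged then, once.
Trained networks look in the newest picture that a camera, given by its name, has taken for a name from the list of things; names that differ only in an ending like _2 or _b are one class to them, and where a whole thing is asked for, a point or a joint stands for the part that bears it (a point fixed in the world has none). Each returns a list of dicts, best first, with "score" (0 to 1); they miss things now and then, are a little off and sometimes report something else, mostly with a low value. They report only what shows in the picture. A call takes as long as a camera call. They do not tell look-alikes from the thing itself.
- recognise(camera, query): "point" ([x, y, z] in m, in world coordinates, good to about 4 mm: the middle of the surface that is visible of it).
- regions_of(camera, query): "pixels" (480x640 bool, what is visible of it).
The state is a dict: "time": time; "joint_pos": joint angles; "joint_vel": joint speeds; "joint_efforts": joint torques, N m; "tool_pos": TCP position; "tool_rot": TCP orientation; "contact_force": force on the tool from outside, world axes, zero at the start; "ft_torque": the same for the moment, N m; "gripper_width": opening from 0.0 (shut) to 1.0 (fully open); "grasp_force": force on a finger pad.
Only numpy, scipy, OpenCV 4.12 (cv2) and the standard library are available. Lean on these libraries where they do the work, as an engineer would, in place of code of your own. Each camera call takes 0.05 s, during which the arm holds its last target. There are 200 camera calls.

## Working session

There is one attempt and no reset: what is moved stays moved. The work goes in short steps, Python scripts to look and compute and a tool call to move; the robot and the scene stay as the last step left them, time stands still between calls to the robot, and variables do not carry over. Pictures are saved under pics/ and viewed, at most 10 in all, crops included, and the job is handed in when it is done.

Besides the shell and the picture viewer there is one more tool, called as name([rows], argument=value, ...), one row to a line, values as JSON. apply_moves: Moves the arm, as the interface text tells. Its arguments: {"type":"object","properties":{"targets":{"type":"array"}},"required":["targets"]}

```bash
mkdir -p pics; ls; cat > h.py <<'E'
import numpy as np, cv2
from plant import state, grab_frame, get_calibration, job_done, recognise, regions_of
def save(name,fn):
    im=grab_frame(name); cv2.imwrite('pics/'+fn,im[:,:,::-1]); return im
def ray(cam,u,v,z,cal=None):
    c=cal or get_calibration(cam);K=np.array(c["camera_matrix"]);T=np.array(c["pose"])
    d=np.linalg.solve(K,[u,v,1.]);d=T[:3,:3]@np.array([d[0],-d[1],-d[2]]);o=T[:3,3]
    return o+d*(z-o[2])/d[2]
def proj(cam,p,cal=None):
    c=cal or get_calibration(cam);K=np.array(c["camera_matrix"]);T=np.array(c["pose"])
    q=T[:3,:3].T@(np.array(p)-T[:3,3]);q=K@np.array([q[0],-q[1],-q[2]]);return q[:2]/q[2]
E
python3 - <<'E'
from h import *
np.set_printoptions(precision=4,suppress=True)
s=state();print(s)
for c in ["top","side"]:
    save(c,c+'1.png')
    k=get_calibration(c);print({a:np.round(b,4).tolist() if not isinstance(b,str) else b for a,b in k.items()})
for q in ["hatch","hatch_pad","hatch_hinge","bay","cassette_center","bin_floor","short_cassette_center","lens_tube_center","mat_top"]:
    print(q,[(np.round(r["point"],4).tolist(),round(r["score"],2)) for r in recognise("top",q)])
E
```

```text
pics
{'time': 0.0, 'joint_pos': array([ 1.032 ,  0.0533,  1.6143,  0.    ,  1.476 , -0.119 ]), 'joint_vel': array([-0.0006, -0.0004, -0.0006,  0.0008,  0.0012,  0.0009]), 'joint_efforts': array([  0.0005, -39.3699, -37.0167,  -0.0001,   0.0073,   0.    ]), 'tool_pos': array([0.2544, 0.5702, 0.2521]), 'tool_rot': array([-0.0003,  0.2084,  0.978 , -0.001 ]), 'contact_force': array([ 0.1226,  0.35  , -0.6721]), 'ft_torque': array([0.0389, 0.0399, 0.0281]), 'grasp_force': 0.0, 'gripper_width': 1.0010512551052293}
{'camera_matrix': [[449.1841, 0.0, 314.6127], [0.0, 449.1841, 241.7259], [0.0, 0.0, 1.0]], 'pose': [[0.0311, 0.9792, -0.2005, 0.3622], [-0.9995, 0.0306, -0.006, -0.0469], [0.0002, 0.2005, 0.9797, 0.8838], [0.0, 0.0, 0.0, 1.0]]}
{'camera_matrix': [[503.3608, 0.0, 314.5676], [0.0, 503.3608, 237.6234], [0.0, 0.0, 1.0]], 'pose': [[0.9818, 0.0927, -0.1656, 0.3999], [-0.1897, 0.5004, -0.8447, -0.7557], [0.0046, 0.8608, 0.5089, 0.5132], [0.0, 0.0, 0.0, 1.0]]}
hatch [([0.5628, 0.282, 0.0734], 0.79)]
hatch_pad [([0.566, 0.2823, 0.0707], 0.92)]
hatch_hinge [([0.5642, 0.2817, 0.0698], 0.81)]
bay [([0.5739, 0.2795, 0.0736], 0.98)]
cassette_center [([0.3486, -0.2616, 0.0298], 0.87), ([0.5725, -0.2646, 0.0367], 0.64), ([0.4371, -0.2062, 0.0279], 0.56)]
bin_floor [([0.5804, -0.2805, 0.0038], 0.64)]
short_cassette_center []
lens_tube_center [([0.5844, -0.1729, 0.0158], 0.52), ([0.5707, -0.2668, 0.0361], 0.24)]
mat_top [([0.5717, 0.0445, 0.0011], 0.9)]
```

View pics/top1.png

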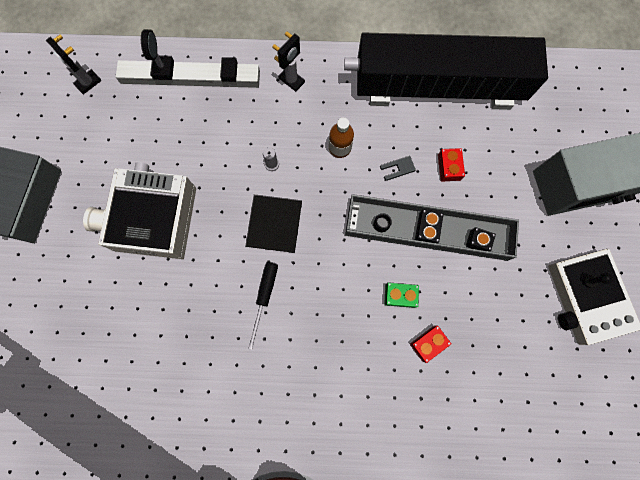

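View pics/side1.png

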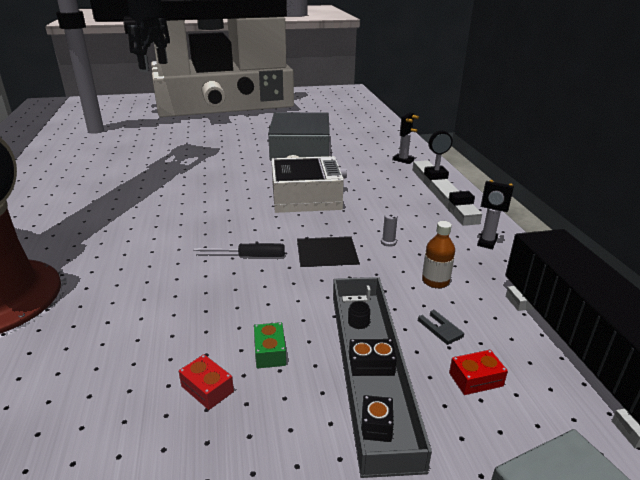

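The top view shows the box at about (145,215), with the black hatch and its pad at (138,233). The mat is at (273,222). The bin runs from (348,215) to (516,245), and the black two-window cassette is in it at (430,226). The side view agrees: long cassette at (372,355), short one at (378,415), and the green and red look-alikes outside the bin.

```bash
cat > helpers2.py <<'E'
from h import *
def rect(cam,q,z,pick=0):
    rs=regions_of(cam,q)
    if not rs: print(q,'none');return
    m=rs[pick]["pixels"].astype(np.uint8)
    c,_=cv2.findContours(m,cv2.RETR_EXTERNAL,cv2.CHAIN_APPROX_NONE);c=max(c,key=cv2.contourArea)[:,0]
    cal=get_calibration(cam)
    w=np.array([ray(cam,u,v,z,cal)[:2] for u,v in c])
    (cx,cy),(a,b),ang=cv2.minAreaRect((w*1000).astype(np.float32))
    print(q,len(rs),[round(r["score"],2) for r in rs],'px',c.mean(0).round(),'centre',round(cx,1),round(cy,1),'size',round(a,1),round(b,1),'ang',round(ang,2))
    return w
E
python3 - <<'E'
from helpers2 import *
grab_frame("top")
rect("top","hatch",0.072);rect("top","hatch_pad",0.072);rect("top","bin_floor",0.04)
for i in range(3):
    try: rect("top","cassette_center",0.034,i)
    except Exception as e: print(e)
E
```

```text
hatch 1 [0.59] px [141. 218.] centre 564.9 283.3 size 123.5 109.3 ang 85.78
hatch_pad 1 [0.89] px [141. 218.] centre 564.5 283.0 size 122.7 106.9 ang 85.24
bin_floor 1 [0.76] px [432. 227.] centre 570.8 -266.9 size 328.4 86.2 ang 82.55
cassette_center 5 [0.77, 0.75, 0.71, 0.64, 0.4] px [429. 226.] centre 574.3 -263.7 size 48.7 63.4 ang 79.96
cassette_center 5 [0.77, 0.75, 0.71, 0.64, 0.4] px [451. 164.] centre 703.1 -309.6 size 68.1 50.3 ang 4.63
cassette_center 5 [0.77, 0.75, 0.71, 0.64, 0.4] px [401. 295.] centre 439.5 -208.2 size 63.8 44.1 ang 87.19
```

apply_moves([
  {"translation": [-0.46,-0.18,0],"twist": -0.85,"hand": 0},
  {"translation": [-0.45,-0.22,0],"twist": -0.85,"hand": 0},
  {"translation": [-0.43,-0.26,0],"twist": -0.85,"hand": 0},
  {"translation": [-0.4,-0.29,0],"twist": -0.85,"hand": 0},
  {"translation": [-0.38,-0.32,0],"twist": 0,"hand": 0},
  {"translation": [-0.38,-0.32,0],"twist": 0,"hand": 0},
  {"translation": [-0.34,-0.3,0],"twist": 0,"hand": 0},
  {"translation": [-0.2,-0.2,0],"twist": 0,"hand": 0},
])

```text
time: 1.7
tool_pos: [0.5168, 0.3027, 0.2534]
tool_rot: [0.0, 0.041, 0.999, -0.0]
contact_force: [-0.0, 0.5, 0.5]
gripper_width: 0.0
grasp_force: 0.0
```

```bash
cat >> helpers2.py <<'E'
def go(x,y,z,ang=None):
    """tool-frame mm shift to put TCP at world mm (x,y,z); ang: wanted tool-y angle, deg"""
    s=state();p=np.array(s["tool_pos"])*1000;w,a,b,c=s["tool_rot"]
    R=np.array([[1-2*(b*b+c*c),2*(a*b-w*c),2*(a*c+w*b)],[2*(a*b+w*c),1-2*(a*a+c*c),2*(b*c-w*a)],[2*(a*c-w*b),2*(b*c+w*a),1-2*(a*a+b*b)]])
    th=np.degrees(np.arctan2(R[1,1],R[0,1]))
    print('t',round(s["time"],2),'tcp',p.round(1),'yaw',round(th,2),'zax',R[:,2].round(3),'F',np.round(s["contact_force"],1),'w',round(s["gripper_width"],3),'q',np.round(s["joint_pos"],2))
    d=np.array([x,y,z])-p
    print(' tool shift mm',(R.T@d).round(1))
    if ang is not None:
        print(' twist units',round(-np.radians(ang-th)*10,2)); t=np.radians(ang)
        print(' shift if already at ang', round(-np.sin(t)*d[0]+np.cos(t)*d[1],1), round(np.cos(t)*d[0]+np.sin(t)*d[1],1), round(-d[2],1))
E
python3 - <<'E'
from helpers2 import *
save("wrist","w1.png");go(537,285,120,85.5)
c=get_calibration("wrist");print(np.round(c["pose"],3),c["camera_matrix"])
rect("wrist","hatch",0.072);rect("wrist","hatch_pad",0.072)
for q in ["hatch_pad","bay"]: print(q,[(np.round(r["point"],4).tolist(),round(r["score"],2)) for r in recognise("wrist",q)])
E
```

```text
t 1.75 tcp [518.7 300.4 253.4] yaw 85.14 zax [ 0.002 -0.003 -1.   ] F [ 2.  -2.4 -0.6] w -0.002 q [ 0.4  -0.01  1.67 -0.    1.47 -1.08]
 tool shift mm [-19.2 -13.5 133.4]
 twist units -0.06
 shift if already at ang -19.5 -13.9 133.4
[[ 0.085 -0.956 -0.282  0.446]
 [ 0.996  0.081  0.028  0.308]
 [-0.004 -0.284  0.959  0.374]
 [ 0.     0.     0.     1.   ]] [[420.40772294   0.         318.89603613]
 [  0.         420.40772294 235.8921741 ]
 [  0.           0.           1.        ]]
hatch 1 [0.87] px [301. 269.] centre 562.9 283.5 size 121.8 105.3 ang 85.15
hatch_pad 1 [0.57] px [301. 269.] centre 561.2 285.1 size 121.3 106.0 ang 85.17
hatch_pad [([0.5537, 0.28, 0.0754], 0.62)]
bay [([0.546, 0.2888, 0.074], 0.56)]
```

View pics/w1.png

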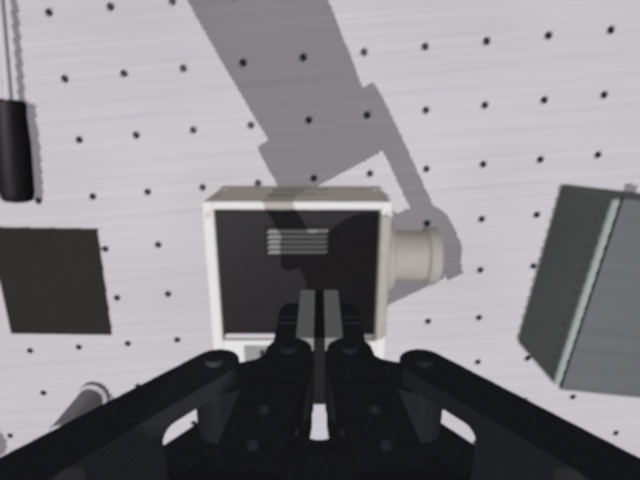

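The wrist picture shows the shut hatch between (217,210) and (380,335), with the ribbed pad at (298,241). The box yaw is about -4.9 deg. Next I go down over the pad.

apply_moves([
  {"translation": [-0.09,-0.065,0.45],"twist": 0,"hand": 0},
  {"translation": [-0.095,-0.065,0.45],"twist": 0,"hand": 0},
  {"translation": [0,0,0.4],"twist": 0,"hand": 0},
  {"translation": [0,0,0.1],"twist": 0,"hand": 0},
  {"translation": [0,0,0.1],"twist": 0,"hand": 0},
  {"translation": [0,0,0.04],"twist": 0,"hand": 0},
])

```text
time: 2.55
tool_pos: [0.5326, 0.2918, 0.1004]
tool_rot: [0.001, 0.039, 0.999, 0.0]
contact_force: [-0.9, 0.0, -0.5]
gripper_width: -0.006
grasp_force: 0.0
```

```bash
python3 - <<'E'
from helpers2 import *
go(536,286,90,85.15)
print(ray("top",138,233,.072))
E
```

```text
t 2.55 tcp [532.6 291.8 100.4] yaw 85.5 zax [ 0.002  0.001 -1.   ] F [-0.9  0.  -0.5] w -0.006 q [ 0.38  0.15  1.78  0.    1.21 -1.11]
 tool shift mm [-3.8 -5.6 10.4]
 twist units 0.06
 shift if already at ang -3.9 -5.5 10.4
[0.53455769 0.28547837 0.072     ]
```

apply_moves([
  {"translation": [-0.03,-0.055,0.02],"twist": 0,"hand": 0},
  {"translation": [0,0,0.02],"twist": 0,"hand": 0},
  {"translation": [0,0,0.02],"twist": 0,"hand": 0},
  {"translation": [0,0,0.015],"twist": 0,"hand": 0},
  {"translation": [0,0,0.015],"twist": 0,"hand": 0},
])

```text
time: 3.05
tool_pos: [0.5357, 0.2853, 0.0914]
tool_rot: [0.001, 0.04, 0.999, 0.0]
contact_force: [0.5, -0.1, 2.7]
gripper_width: 0.003
grasp_force: 1.2
```

apply_moves([
  {"translation": [0,0,0.015],"twist": 0,"hand": 0},
  {"translation": [0,0,0.015],"twist": 0,"hand": 0},
])

```text
time: 3.25
tool_pos: [0.5358, 0.2853, 0.0886]
tool_rot: [0.001, 0.04, 0.999, 0.0]
contact_force: [-1.1, -1.5, 12.6]
gripper_width: -0.007
grasp_force: 6.1
```

apply_moves([
  {"translation": [0,0,0.01],"twist": 0,"hand": 0},
])

```text
time: 3.35
tool_pos: [0.5359, 0.2853, 0.0886]
tool_rot: [0.001, 0.04, 0.999, 0.0]
contact_force: [-4.1, -2.2, 13.9]
gripper_width: 0.003
grasp_force: 7.3
```

apply_moves([
  {"translation": [0.0,0,-0.45],"twist": 0,"hand": 0},
  {"translation": [0.0,0,-0.48],"twist": 0,"hand": 0},
  {"translation": [0,0,-0.48],"twist": 0,"hand": 0},
  {"translation": [0,-0.2,-0.4],"twist": 0,"hand": 0.5},
  {"translation": [-0.08,-0.47,0],"twist": 0.1,"hand": 1},
  {"translation": [-0.08,-0.47,0],"twist": 0.1,"hand": 1},
  {"translation": [-0.08,-0.47,0],"twist": 0.1,"hand": 1},
  {"translation": [-0.08,-0.47,0],"twist": 0.1,"hand": 1},
])

```text
time: 4.15
tool_pos: [0.5466, 0.0734, 0.2666]
tool_rot: [-0.001, 0.06, 0.998, 0.0]
contact_force: [-0.1, -0.0, 0.8]
gripper_width: 0.849
grasp_force: 0.0
```

apply_moves([
  {"translation": [-0.08,-0.47,0],"twist": 0.1,"hand": 1},
  {"translation": [-0.08,-0.47,0],"twist": 0,"hand": 1},
  {"translation": [-0.08,-0.47,0],"twist": 0,"hand": 1},
  {"translation": [-0.08,-0.47,0],"twist": 0,"hand": 1},
  {"translation": [-0.08,-0.47,0],"twist": 0,"hand": 1},
  {"translation": [-0.04,-0.47,0],"twist": 0,"hand": 1},
  {"translation": [0,-0.4,0],"twist": 0,"hand": 1},
  {"translation": [0,-0.2,0],"twist": 0,"hand": 1},
])

```text
time: 4.95
tool_pos: [0.546, -0.2726, 0.2661]
tool_rot: [-0.001, 0.066, 0.998, 0.0]
contact_force: [-0.2, 0.6, 0.1]
gripper_width: 1.0
grasp_force: 0.0
```

```bash
python3 - <<'E'
from helpers2 import *
im=save("wrist","w2.png");go(574,-264,120,82)
for i in range(2):
    try: rect("wrist","cassette_center",0.034,i)
    except Exception as e: print(e)
rect("wrist","bin_floor",0.04)
cv2.imwrite('pics/w2t.png',np.vstack([im,grab_frame("top")])[::1,:,::-1][:, :])
a=np.hstack([im,grab_frame("top")])[:,:,::-1];cv2.imwrite('pics/both2.png',cv2.resize(a,(800,300)))
E
```

```text
t 5.0 tcp [ 545.6 -274.3  266. ] yaw 82.31 zax [-0.002 -0.001 -1.   ] F [-0.8 -1.9 -0.5] w 1.0 q [-0.59  0.01  1.63 -0.    1.5  -2.02]
 tool shift mm [-27.1  14.1 146. ]
 twist units 0.05
 shift if already at ang -26.7 14.1 146.0
cassette_center 3 [0.92, 0.89, 0.81] px [330. 230.] centre 572.9 -265.0 size 43.3 63.9 ang 81.19
cassette_center 3 [0.92, 0.89, 0.81] px [298. 361.] centre 698.7 -310.5 size 75.3 46.7 ang 3.8
bin_floor 1 [0.58] px [327. 229.] centre 571.8 -264.9 size 328.5 83.4 ang 83.03
```

View pics/both2.png

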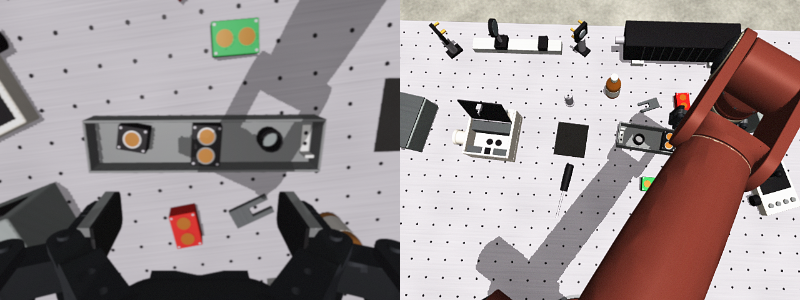

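The wrist view (left half) shows the two-window cassette at (206,145), full-size (330,230), with the short one at (133,138) and the tube at (268,138). The top view shows the hatch standing open at (485,108).

apply_moves([
  {"translation": [-0.137,0.068,0.4],"twist": 0,"hand": 1},
  {"translation": [-0.137,0.068,0.45],"twist": 0,"hand": 1},
  {"translation": [0,0,0.4],"twist": 0,"hand": 1},
  {"translation": [0,0,0.4],"twist": 0,"hand": 1},
  {"translation": [0,0,0.2],"twist": 0,"hand": 1},
  {"translation": [0,0,0],"twist": 0,"hand": 1},
])

```text
time: 5.85
tool_pos: [0.5736, -0.2567, 0.0776]
tool_rot: [-0.004, 0.064, 0.998, 0.002]
contact_force: [-0.9, -0.3, -0.6]
gripper_width: 1.001
grasp_force: 0.0
```

```bash
python3 - <<'E'
from helpers2 import *
save("wrist","w3.png");go(574.5,-264.5,27,82)
rect("wrist","cassette_center",0.034,0)
E
```

```text
t 5.9 tcp [ 575.2 -257.9   80.6] yaw 82.66 zax [-0.003  0.002 -1.   ] F [1.9 0.  0.3] w 0.999 q [-0.54  0.23  1.72  0.    1.19 -1.98]
 tool shift mm [-0.3 -6.7 53.6]
 twist units 0.12
 shift if already at ang -0.2 -6.6 53.6
cassette_center 2 [0.83, 0.6] px [366.   2.] centre 469.5 -226.6 size 36.4 2.6 ang 82.61
```

apply_moves([
  {"translation": [0,-0.06,0.15],"twist": 0.06,"hand": 1},
  {"translation": [0,0,0.15],"twist": 0,"hand": 1},
  {"translation": [0,0,0.13],"twist": 0,"hand": 1},
  {"translation": [0,0,0.08],"twist": 0,"hand": 1},
  {"translation": [0,0,0],"twist": 0,"hand": 1},
  {"translation": [0,0,0],"twist": 0,"hand": 1},
])

```text
time: 6.55
tool_pos: [0.5752, -0.2658, 0.031]
tool_rot: [-0.0, 0.068, 0.998, 0.0]
contact_force: [0.5, -0.0, -1.1]
gripper_width: 0.998
grasp_force: 0.0
```

apply_moves([
  {"translation": [0,0.01,0.03],"twist": 0,"hand": 0.7},
  {"translation": [0,0,0],"twist": 0,"hand": 0.55},
  {"translation": [0,0,0],"twist": 0,"hand": 0.4},
  {"translation": [0,0,0],"twist": 0,"hand": 0},
  {"translation": [0,0,0],"twist": 0,"hand": 0},
])

```text
time: 7.05
tool_pos: [0.576, -0.2652, 0.0291]
tool_rot: [0.001, 0.068, 0.998, -0.0]
contact_force: [0.3, -0.6, 2.4]
gripper_width: 0.481
grasp_force: 61.9
```

```bash
cat >> helpers2.py <<'E'
def rows(yaw,dx,dy,dz,tw):
    "per-row world mm shifts and twist units -> rounded tool rows"
    for x,y,z,t in zip(dx,dy,dz,tw):
        a=np.radians(yaw);print([round((-np.sin(a)*x+np.cos(a)*y)/100,2),round((np.cos(a)*x+np.sin(a)*y)/100,2),round(-z/100,2)],t)
        yaw-=np.degrees(t*.1)
E
python3 - <<'E'
from helpers2 import *
go(573,45,150,-4.85)
n=16
rows(82.2,[0]*3+[-.3]*13,[0]*3+[23.9]*13,[40,40,40]+[0]*13,[0]+[1]*15)
E
```

```text
t 7.05 tcp [ 576.  -265.2   29.1] yaw 82.22 zax [ 0.001 -0.001 -1.   ] F [ 0.3 -0.6  2.4] w 0.481 q [-0.55  0.3   1.73 -0.    1.11 -1.98]
 tool shift mm [  44.8  306.9 -121.1]
 twist units 15.2
 shift if already at ang 308.8 -29.2 -120.9
[np.float64(0.0), np.float64(0.0), -0.4] 0
[np.float64(0.0), np.float64(0.0), -0.4] 1
[np.float64(0.0), np.float64(0.0), -0.4] 1
[np.float64(0.08), np.float64(0.22), 0.0] 1
[np.float64(0.1), np.float64(0.22), 0.0] 1
[np.float64(0.12), np.float64(0.2), 0.0] 1
[np.float64(0.14), np.float64(0.19), 0.0] 1
[np.float64(0.16), np.float64(0.18), 0.0] 1
[np.float64(0.18), np.float64(0.16), 0.0] 1
[np.float64(0.19), np.float64(0.14), 0.0] 1
[np.float64(0.21), np.float64(0.12), 0.0] 1
[np.float64(0.22), np.float64(0.1), 0.0] 1
[np.float64(0.23), np.float64(0.08), 0.0] 1
[np.float64(0.23), np.float64(0.05), 0.0] 1
[np.float64(0.24), np.float64(0.03), 0.0] 1
[np.float64(0.24), np.float64(0.01), 0.0] 1
```

apply_moves([
  {"translation": [0,0,-0.3],"twist": 0,"hand": 0},
  {"translation": [0,0,-0.4],"twist": 0,"hand": 0},
  {"translation": [0,0,-0.3],"twist": 1,"hand": 0},
  {"translation": [0.06,0.22,-0.2],"twist": 1,"hand": 0},
  {"translation": [0.08,0.22,0],"twist": 1,"hand": 0},
  {"translation": [0.1,0.22,0],"twist": 1,"hand": 0},
  {"translation": [0.12,0.2,0],"twist": 1,"hand": 0},
  {"translation": [0.14,0.19,0],"twist": 1,"hand": 0},
])

```text
time: 7.85
tool_pos: [0.5738, -0.1464, 0.1475]
tool_rot: [-0.001, 0.362, 0.932, 0.0]
contact_force: [-0.7, -0.4, -0.9]
gripper_width: 0.482
grasp_force: 61.6
```

apply_moves([
  {"translation": [0.16,0.18,0],"twist": 1,"hand": 0},
  {"translation": [0.18,0.16,0],"twist": 1,"hand": 0},
  {"translation": [0.19,0.14,0],"twist": 1,"hand": 0},
  {"translation": [0.21,0.12,0],"twist": 1,"hand": 0},
  {"translation": [0.22,0.1,0],"twist": 1,"hand": 0},
  {"translation": [0.23,0.08,0],"twist": 1,"hand": 0},
  {"translation": [0.23,0.05,0],"twist": 1,"hand": 0},
  {"translation": [0.24,0.03,0],"twist": 1,"hand": 0},
])

```text
time: 8.65
tool_pos: [0.5724, 0.0456, 0.1474]
tool_rot: [-0.001, 0.696, 0.718, -0.001]
contact_force: [-0.2, -0.7, -1.8]
gripper_width: 0.477
grasp_force: 61.6
```

```bash
python3 - <<'E'
from helpers2 import *
go(573,45,33,-4.85)
E
```

```text
t 8.65 tcp [572.4  45.6 147.4] yaw 1.77 zax [-0.002  0.    -1.   ] F [-0.2 -0.7 -1.8] w 0.477 q [-0.05  0.02  1.83 -0.    1.29 -0.08]
 tool shift mm [ -0.6   0.7 114.4]
 twist units 1.15
 shift if already at ang -0.6 0.6 114.4
```

apply_moves([
  {"translation": [0,0,0.4],"twist": 0.6,"hand": 0},
  {"translation": [0,0,0.4],"twist": 0.5,"hand": 0},
  {"translation": [0,0,0.2],"twist": 0,"hand": 0},
  {"translation": [0,0,0.08],"twist": 0,"hand": 0},
  {"translation": [0,0,0.02],"twist": 0,"hand": 0},
  {"translation": [0,0,0],"twist": 0,"hand": 0},
])

```text
time: 9.25
tool_pos: [0.5739, 0.0445, 0.0392]
tool_rot: [0.0, 0.733, 0.68, 0.0]
contact_force: [0.3, -0.7, -2.4]
gripper_width: 0.482
grasp_force: 61.7
```

apply_moves([
  {"translation": [0,0,0.04],"twist": 0,"hand": 0},
  {"translation": [0,0,0.04],"twist": 0,"hand": 0},
  {"translation": [0,0,0.02],"twist": 0,"hand": 0},
  {"translation": [0,0,0.01],"twist": 0,"hand": 0},
  {"translation": [0,0,0.01],"twist": 0,"hand": 0},
])

```text
time: 9.75
tool_pos: [0.5733, 0.0446, 0.0271]
tool_rot: [-0.0, 0.733, 0.68, -0.0]
contact_force: [-5.6, -0.4, 9.1]
gripper_width: 0.481
grasp_force: 63.1
```

apply_moves([
  {"translation": [0,0,0],"twist": 0,"hand": 0.65},
  {"translation": [0,0,0],"twist": 0,"hand": 0.65},
  {"translation": [0,0,-0.1],"twist": 0,"hand": 0.65},
  {"translation": [0,0,-0.3],"twist": 0,"hand": 0.7},
  {"translation": [0,0,-0.4],"twist": -1,"hand": 1},
  {"translation": [0,0,-0.4],"twist": -1,"hand": 1},
  {"translation": [0,0,-0.3],"twist": -1,"hand": 1},
  {"translation": [0,0,-0.2],"twist": -1,"hand": 1},
])

```text
time: 10.55
tool_pos: [0.5745, 0.0446, 0.2008]
tool_rot: [0.002, 0.582, 0.813, 0.002]
contact_force: [-0.2, 0.0, 0.4]
gripper_width: 1.005
grasp_force: 0.0
```

apply_moves([
  {"translation": [0,0,0],"twist": -1,"hand": 1},
  {"translation": [0,0,0],"twist": -1,"hand": 1},
  {"translation": [0,0,0],"twist": -1,"hand": 1},
  {"translation": [0,0,0],"twist": -1,"hand": 1},
  {"translation": [0,0,0],"twist": -1,"hand": 1},
  {"translation": [0,0,0],"twist": -1,"hand": 1},
  {"translation": [0,0,0],"twist": -1,"hand": 1},
  {"translation": [0,0,0],"twist": -1,"hand": 1},
])

```text
time: 11.35
tool_pos: [0.5734, 0.0446, 0.1972]
tool_rot: [0.001, 0.219, 0.976, 0.0]
contact_force: [0.3, -0.0, -0.1]
gripper_width: 0.996
grasp_force: 0.0
```

apply_moves([
  {"translation": [0,0,0],"twist": -1,"hand": 1},
  {"translation": [0,0,0],"twist": -1,"hand": 1},
  {"translation": [0,0,0],"twist": -1,"hand": 1},
  {"translation": [0,0,0],"twist": -0.7,"hand": 1},
  {"translation": [0,0,0],"twist": 0,"hand": 1},
])

```text
time: 11.85
tool_pos: [0.5734, 0.0446, 0.1972]
tool_rot: [0.001, 0.038, 0.999, -0.0]
contact_force: [0.5, -0.1, 0.5]
gripper_width: 1.0
grasp_force: 0.0
```

```bash
python3 - <<'E'
from helpers2 import *
save("wrist","w4.png");go(573,45,33,85.15)
for i in range(2):
    try: w=rect("wrist","cassette_center",0.032,i)
    except Exception as e: print(e)
E
```

```text
t 11.9 tcp [573.4  44.6 197. ] yaw 85.58 zax [ 0.001 -0.    -1.   ] F [ 0.4 -0.5  0.4] w 0.999 q [-0.05 -0.02  1.79 -0.    1.38 -1.55]
 tool shift mm [  0.6   0.4 164. ]
 twist units 0.07
 shift if already at ang 0.4 0.4 164.0
cassette_center 1 [0.71] px [317. 214.] centre 569.2 44.8 size 59.4 47.3 ang 83.86
list index out of range
```

View pics/w4.png

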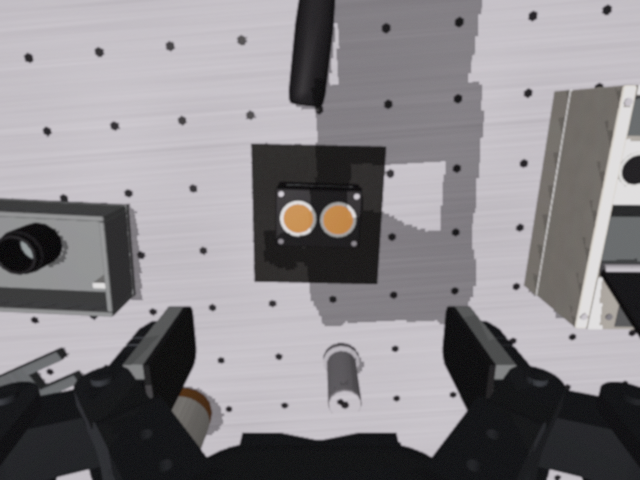

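The wrist view shows the cassette windows-up on the mat. The windows are at (298,218) and (338,219), and the corner screws at (281,193), (357,196), (355,243) and (280,241).

```bash
python3 - <<'E'
from helpers2 import *
P=np.array([ray("wrist",u,v,.032)[:2]*1000 for u,v in [(281,193),(357,196),(355,243),(280,241),(297.5,218),(338.5,219)]])
print(P.round(1),P[:4].mean(0),P[4:].mean(0))
for a,b in [(0,1),(3,2),(4,5)]:
    d=P[b]-P[a];print(np.degrees(np.arctan2(d[1],d[0])))
go(573.4,44.6,27,85.15)
E
```

```text
[[551.9  21. ]
 [558.   72.9]
 [591.7  69.7]
 [586.1  16.7]
 [570.3  30.6]
 [573.3  59.1]] [571.91437098  45.0591179 ] [571.79969902  44.88602112]
83.28752841881482
83.98732096649768
84.14301045596167
t 12.0 tcp [573.3  44.6 196.8] yaw 85.59 zax [ 0.001 -0.    -1.   ] F [-0.8  0.9  0.5] w 1.002 q [-0.05 -0.02  1.79 -0.    1.38 -1.55]
 tool shift mm [  0.    0.  169.8]
 twist units 0.08
 shift if already at ang -0.1 0.0 169.8
```

apply_moves([
  {"translation": [0,0,0.4],"twist": 0.1,"hand": 1},
  {"translation": [0,0,0.45],"twist": 0.1,"hand": 1},
  {"translation": [0,0,0.4],"twist": 0,"hand": 1},
  {"translation": [0,0,0.25],"twist": 0,"hand": 1},
  {"translation": [0,0,0.12],"twist": 0,"hand": 1},
  {"translation": [0,0,0.04],"twist": 0,"hand": 1},
  {"translation": [0,0,0],"twist": 0,"hand": 1},
  {"translation": [0,0,0],"twist": 0,"hand": 1},
])

```text
time: 12.8
tool_pos: [0.5748, 0.0445, 0.0323]
tool_rot: [0.002, 0.048, 0.999, -0.0]
contact_force: [0.4, 0.4, 0.5]
gripper_width: 0.999
grasp_force: 0.0
```

apply_moves([
  {"translation": [0,0,0.01],"twist": 0,"hand": 0.8},
  {"translation": [0,0,0],"twist": 0,"hand": 0.7},
  {"translation": [0,0,0],"twist": 0,"hand": 0},
  {"translation": [0,0,0],"twist": 0,"hand": 0},
  {"translation": [0,0,0],"twist": 0,"hand": 0},
])

```text
time: 13.3
tool_pos: [0.5744, 0.0445, 0.0309]
tool_rot: [0.001, 0.048, 0.999, -0.0]
contact_force: [-0.3, 1.0, 6.1]
gripper_width: 0.687
grasp_force: 66.0
```

```bash
python3 - <<'E'
from helpers2 import *
go(560,283.5,150,85.15)
E
```

```text
t 13.3 tcp [574.4  44.5  30.9] yaw 84.51 zax [ 0.003 -0.    -1.   ] F [-0.3  1.   6.1] w 0.687 q [-0.05  0.18  1.88 -0.    1.08 -1.53]
 tool shift mm [  36.9  236.5 -119.2]
 twist units -0.11
 shift if already at ang 34.6 236.9 -119.1
```

apply_moves([
  {"translation": [0,0,-0.2],"twist": 0,"hand": 0},
  {"translation": [0,0,-0.4],"twist": 0,"hand": 0},
  {"translation": [0.1,0.2,-0.4],"twist": -0.05,"hand": 0},
  {"translation": [0.16,0.33,-0.3],"twist": -0.06,"hand": 0},
  {"translation": [0.16,0.33,-0.3],"twist": 0,"hand": 0},
  {"translation": [0.16,0.33,-0.3],"twist": 0,"hand": 0},
  {"translation": [0.06,0.2,-0.1],"twist": 0,"hand": 0},
  {"translation": [0,0,0],"twist": 0,"hand": 0},
])

```text
time: 14.1
tool_pos: [0.5217, 0.1912, 0.2317]
tool_rot: [0.002, 0.041, 0.999, 0.001]
contact_force: [-1.1, -0.5, -3.4]
gripper_width: 0.688
grasp_force: 65.2
```

```bash
python3 - <<'E'
from helpers2 import *
save("wrist","w5.png");go(560,283.5,150,85.15)
print([(np.round(r["point"],4).tolist(),round(r["score"],2)) for r in recognise("wrist","bay")])
E
```

```text
t 14.15 tcp [521.4 189.6 229.8] yaw 85.28 zax [ 0.001 -0.    -1.   ] F [-0.9 -0.5 -1.5] w 0.688 q [ 0.21 -0.1   1.8  -0.    1.44 -1.27]
 tool shift mm [-30.6  96.7  79.9]
 twist units 0.02
 shift if already at ang -30.5 96.8 79.8
[([0.5608, 0.3077, 0.0622], 0.77)]
```

View pics/w5.png

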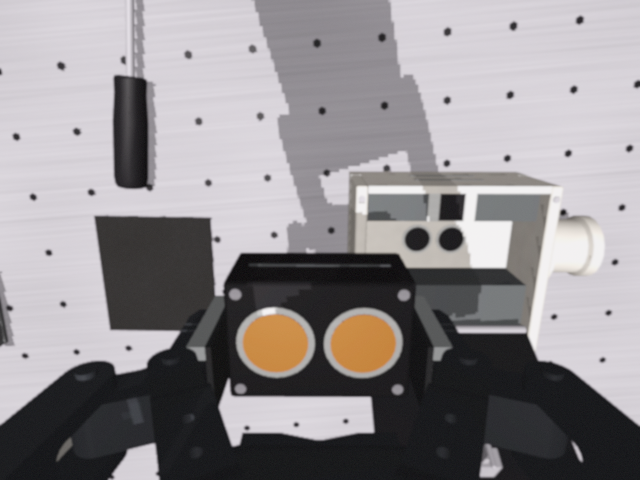

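Ports show at (417,239) and (451,239). The cassette's screws are at (235,295), (403,295), (397,390) and (240,390), and it sits squarely in the grip.

```bash
python3 - <<'E'
from helpers2 import *
z=.2305+.001
P=np.array([ray("wrist",u,v,z)[:2]*1000 for u,v in [(235,295),(403,295),(397.5,390),(240,390)]])
B=np.array([ray("wrist",u,v,.02)[:2]*1000 for u,v in [(417,239),(451,239)]])
print(P.round(1),P.mean(0),B.round(1),B.mean(0))
d=B[1]-B[0];print('ports yaw',np.degrees(np.arctan2(d[1],d[0])),np.linalg.norm(d))
d=(P[1]+P[2]-P[0]-P[3]);print('cass yaw',np.degrees(np.arctan2(d[1],d[0])),np.linalg.norm(d)/2,np.linalg.norm(P[3]+P[2]-P[0]-P[1])/2)
c=P.mean(0);b=B.mean(0)
go(b[0]+521.4-c[0],b[1]+189.6-c[1],150,85.15)
# rough ports from top image
im=grab_frame("top")[190:250,105:185,::-1];cv2.imwrite('pics/topcrop.png',cv2.resize(im,(800,600),interpolation=cv2.INTER_CUBIC))
E
```

```text
[[499.7 165.9]
 [504.  216.7]
 [537.5 214. ]
 [533.2 162.8]] [518.60167487 189.85641678] [[554.1 266.8]
 [556.4 294.5]] [555.23898466 280.64623283]
ports yaw 85.21214589212845 27.745554343429543
cass yaw 85.24865942237133 51.18524190559532 33.657978976389906
t 14.2 tcp [521.2 188.6 228.5] yaw 85.19 zax [-0.001 -0.001 -1.   ] F [ 0.4 -0.7 -2. ] w 0.682 q [ 0.21 -0.1   1.8  -0.    1.44 -1.27]
 tool shift mm [-29.1  94.6  78.4]
 twist units 0.01
 shift if already at ang -29.0 94.5 78.5
```

View pics/topcrop.png

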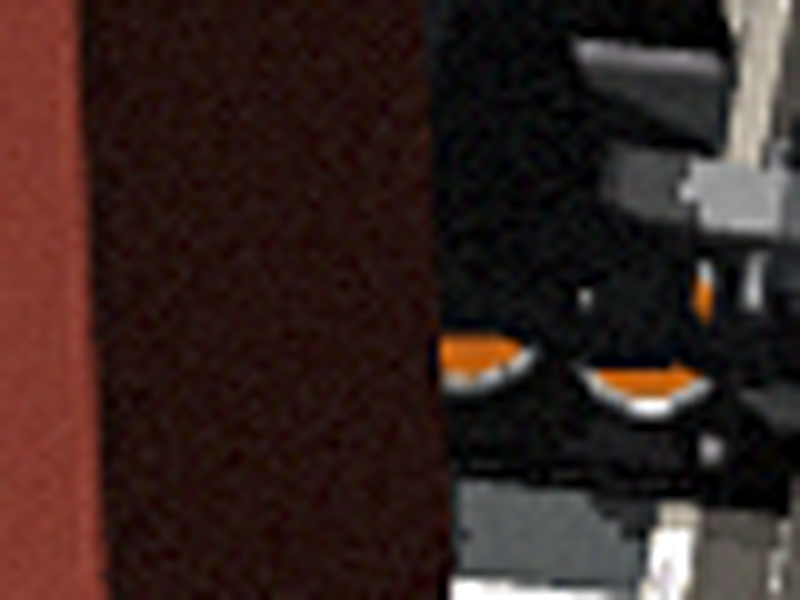

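The top camera's view is blocked by the arm: only the cassette's windows show, at crop (480,360) and (650,390). I'll hover over the bay and check the fit with the wrist camera.

apply_moves([
  {"translation": [-0.1,0.32,0],"twist": 0,"hand": 0},
  {"translation": [-0.1,0.34,0],"twist": 0,"hand": 0},
  {"translation": [-0.1,0.25,0.2],"twist": 0,"hand": 0},
  {"translation": [0,0.05,0.4],"twist": 0,"hand": 0},
  {"translation": [0,0,0.35],"twist": 0,"hand": 0},
  {"translation": [0,0,0.2],"twist": 0,"hand": 0},
  {"translation": [0,0,0],"twist": 0,"hand": 0},
  {"translation": [0,0,0],"twist": 0,"hand": 0},
])

```text
time: 15.05
tool_pos: [0.5596, 0.2807, 0.1132]
tool_rot: [-0.001, 0.043, 0.999, -0.001]
contact_force: [0.5, -0.3, -0.8]
gripper_width: 0.687
grasp_force: 65.3
```

```bash
python3 - <<'E'
from helpers2 import *
save("wrist","w6.png");go(559,282.5,100,85.15)
E
```

```text
t 15.1 tcp [560.5 281.2 115. ] yaw 85.08 zax [ 0.001  0.    -1.   ] F [-0.3 -0.3 -0.6] w 0.686 q [ 0.35  0.18  1.72 -0.    1.25 -1.14]
 tool shift mm [ 1.6  1.2 15. ]
 twist units -0.01
 shift if already at ang 1.6 1.2 15.0
```

View pics/w6.png

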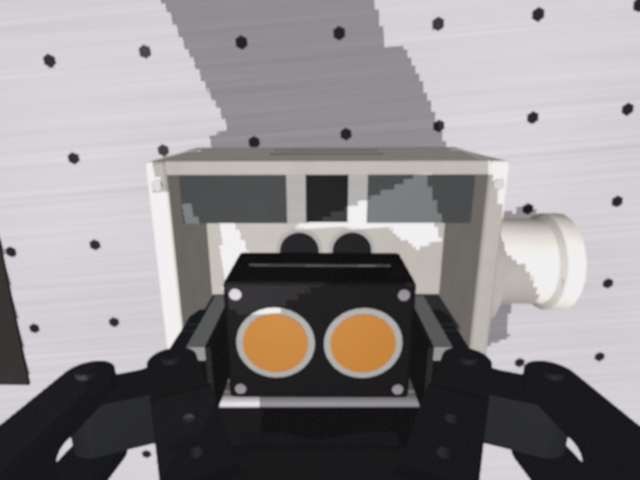

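The wrist view over the bay shows the ports at columns 299 and 352, around row 248, partly hidden. The front block edge is at row 222, spanning columns 180 to 475, and the box's inner walls are at about columns 168 and 491 on row 175. The cassette is centred at (320,342).

```bash
python3 - <<'E'
from helpers2 import *
f=lambda u,v,z: ray("wrist",u,v,z)*1000
a=np.radians(-4.85);ex=np.array([np.cos(a),np.sin(a)]);ey=np.array([-np.sin(a),np.cos(a)])
def st(n,p): print(n,p[:2].round(1),'box-frame x,y',round(p[:2]@ex,1),round(p[:2]@ey,1))
z=.1145+.001
st('cass',np.mean([f(235,295,z),f(403.5,295,z),f(397.5,389,z),f(240,389,z)],0))
st('ports mid(y only)',np.mean([f(299,248,.02),f(352,248,.02)],0))
st('port L top edge',f(299,233,.02));st('port R top',f(352,233,.02))
st('block edge (x+25)',np.mean([f(205,222,.058),f(440,222,.058)],0))
st('blocks mid y',np.mean([f(180,178,.058),f(475,178,.058)],0))
st('walls mid y',np.mean([f(168,176,.072),f(491,176,.072)],0))
st('outer box front corners mid',np.mean([f(150,163,.072),f(507,163,.072)],0))
st('hatch est bay',np.array([559.,283.9,0]));go(559,283.5,100,85.15)
E
```

```text
cass [559.2 282.3] box-frame x,y 533.4 328.6
ports mid(y only) [558.3 285.8] box-frame x,y 532.2 332.0
port L top edge [548.7 272.5] box-frame x,y 523.7 317.9
port R top [551.2 300.6] box-frame x,y 523.8 346.1
block edge (x+25) [534. 286.] box-frame x,y 507.9 330.1
blocks mid y [515.  289.7] box-frame x,y 488.7 332.2
walls mid y [512.2 290.4] box-frame x,y 485.8 332.7
outer box front corners mid [507.2 290.4] box-frame x,y 480.8 332.3
hatch est bay [559.  283.9] box-frame x,y 533.0 330.1
t 15.1 tcp [560.5 281.2 115. ] yaw 85.08 zax [ 0.001  0.    -1.   ] F [-0.3 -0.3 -0.6] w 0.686 q [ 0.35  0.18  1.72 -0.    1.25 -1.14]
 tool shift mm [ 1.7  2.2 15. ]
 twist units -0.01
 shift if already at ang 1.7 2.2 15.0
```

apply_moves([
  {"translation": [0,0.03,0.05],"twist": 0,"hand": 0},
  {"translation": [0,0,0.1],"twist": 0,"hand": 0},
  {"translation": [0,0,0.1],"twist": 0,"hand": 0},
  {"translation": [0,0,0.1],"twist": 0,"hand": 0},
  {"translation": [0,0,0.05],"twist": 0,"hand": 0},
  {"translation": [0,0,0],"twist": 0,"hand": 0},
])

```text
time: 15.7
tool_pos: [0.5589, 0.2844, 0.0725]
tool_rot: [-0.001, 0.042, 0.999, -0.001]
contact_force: [0.3, -0.5, -1.9]
gripper_width: 0.685
grasp_force: 65.4
```

```bash
python3 - <<'E'
from helpers2 import *
save("wrist","w7.png");go(559,283.5,49,85.15)
E
```

```text
t 15.75 tcp [559.5 284.6  73.5] yaw 85.14 zax [-0.001 -0.001 -1.   ] F [ 1.1 -0.6 -1.1] w 0.683 q [ 0.35  0.23  1.73 -0.    1.18 -1.13]
 tool shift mm [ 0.3 -1.2 24.5]
 twist units -0.0
 shift if already at ang 0.4 -1.2 24.5
```

View pics/w7.png

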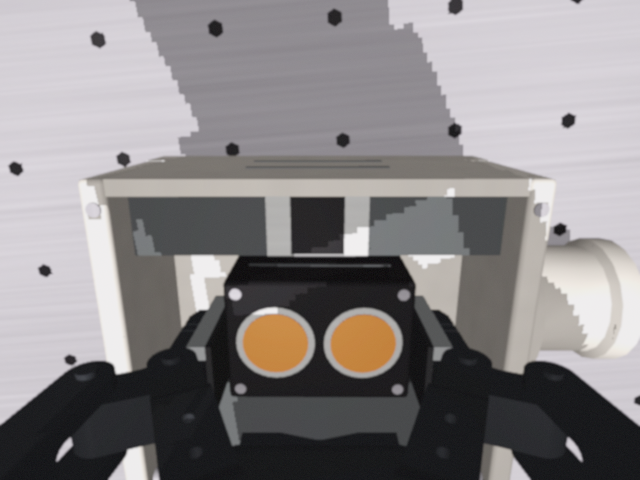

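The cassette is inside the pit. The walls at columns 83 and 553 have their midpoint at 318, against the cassette's centre at column 320. It is centred, with no contact force. I lower it gently.

apply_moves([
  {"translation": [0,0,0.08],"twist": 0,"hand": 0},
  {"translation": [0,0,0.06],"twist": 0,"hand": 0},
  {"translation": [0,0,0.03],"twist": 0,"hand": 0},
  {"translation": [0,0,0.02],"twist": 0,"hand": 0},
  {"translation": [0,0,0.02],"twist": 0,"hand": 0},
  {"translation": [0,0,0.01],"twist": 0,"hand": 0},
])

```text
time: 16.35
tool_pos: [0.56, 0.2848, 0.0522]
tool_rot: [0.0, 0.042, 0.999, -0.0]
contact_force: [0.3, -0.0, -1.8]
gripper_width: 0.689
grasp_force: 65.4
```

apply_moves([
  {"translation": [0,0,0.01],"twist": 0,"hand": 0},
  {"translation": [0,0,0.01],"twist": 0,"hand": 0},
  {"translation": [0,0,0.01],"twist": 0,"hand": 0},
])

```text
time: 16.65
tool_pos: [0.56, 0.2848, 0.0494]
tool_rot: [0.0, 0.042, 0.999, 0.0]
contact_force: [-0.7, 0.5, -0.5]
gripper_width: 0.687
grasp_force: 65.4
```

apply_moves([
  {"translation": [0,0,0.01],"twist": 0,"hand": 0},
  {"translation": [0,0,0.01],"twist": 0,"hand": 0},
])

```text
time: 16.85
tool_pos: [0.56, 0.2849, 0.049]
tool_rot: [-0.0, 0.042, 0.999, -0.0]
contact_force: [-7.7, -2.6, 12.7]
gripper_width: 0.689
grasp_force: 67.1
```

apply_moves([
  {"translation": [0,0,0],"twist": 0,"hand": 0.8},
  {"translation": [0,0,0],"twist": 0,"hand": 0.8},
  {"translation": [0,0,-0.1],"twist": 0,"hand": 0.8},
  {"translation": [0,0,-0.3],"twist": 0,"hand": 0.8},
  {"translation": [0,0,-0.45],"twist": 0,"hand": 0.8},
  {"translation": [0,0,-0.45],"twist": 0,"hand": 0.9},
  {"translation": [0,0,-0.45],"twist": 0,"hand": 1},
  {"translation": [0,0,-0.3],"twist": 0,"hand": 1},
])

```text
time: 17.65
tool_pos: [0.561, 0.2852, 0.2577]
tool_rot: [0.003, 0.042, 0.999, 0.001]
contact_force: [0.5, -0.0, 0.3]
gripper_width: 1.003
grasp_force: 0.0
```

```bash
python3 - <<'E'
from helpers2 import *
im=save("wrist","w8.png");go(704,272,255,85.15)
hsv=cv2.cvtColor(im,cv2.COLOR_RGB2HSV);m=cv2.inRange(hsv,(8,130,120),(25,255,255))
n,l,s,c=cv2.connectedComponentsWithStats(m)
a=np.radians(-4.85);ex=np.array([np.cos(a),np.sin(a)]);ey=np.array([-np.sin(a),np.cos(a)])
for i in range(1,n):
    if s[i,4]>150:
        p=ray("wrist",*c[i],.05)[:2]*1000;print(s[i],c[i].round(1),p.round(1),'box',(p@ex).round(1),(p@ey).round(1))
E
```

```text
t 17.7 tcp [562.9 286.  263.3] yaw 85.15 zax [ 0.013  0.005 -1.   ] F [1.3 0.9 3. ] w 1.0 q [ 0.35  0.05  1.6  -0.    1.48 -1.13]
 tool shift mm [-141.6   -2.    10.1]
 twist units -0.0
 shift if already at ang -141.8 -2.0 8.3
[289 192  23  23 416] [299.8 203.1] [562.1 272.5] box 537.0 319.0
[325 193  22  22 393] [335.6 203.2] [564.6 301.3] box 537.1 348.0
```

apply_moves([
  {"translation": [-0.3,0,0],"twist": 0,"hand": 0},
  {"translation": [-0.4,0,0],"twist": 0,"hand": 0},
  {"translation": [-0.4,0,0],"twist": 0,"hand": 0},
  {"translation": [-0.32,0,0],"twist": 0,"hand": 0},
  {"translation": [0,0,0],"twist": 0,"hand": 0},
  {"translation": [0,0,0.3],"twist": 0,"hand": 0},
  {"translation": [0,0,0.3],"twist": 0,"hand": 0},
  {"translation": [0,0,0.1],"twist": 0,"hand": 0},
])

```text
time: 18.5
tool_pos: [0.6989, 0.2724, 0.178]
tool_rot: [-0.003, 0.042, 0.999, -0.001]
contact_force: [-0.6, -0.8, -1.5]
gripper_width: 0.0
grasp_force: 0.0
```

```bash
python3 - <<'E'
from helpers2 import *
go(703.5,271.7,157,85.15)
r=.08
for th in [117.5,105,90,75,60,45,30,15,0]:
    t=np.radians(th)
    # finger front-lower corner on outer face (2.5 mm off the hinge plane)
    x=57-r*np.cos(t)+2.5*np.sin(t) if 0 else 57-80*np.cos(t)+2.5*np.sin(t); z=69.5+80*np.sin(t)+2.5*np.cos(t)
    print(th,'tcp box x',round(x+11,1),'tcp z',round(z+22,1))
E
```

```text
t 18.5 tcp [698.9 272.4 178. ] yaw 85.15 zax [-0.006 -0.002 -1.   ] F [-0.6 -0.8 -1.5] w 0.0 q [ 0.27  0.39  1.35  0.    1.41 -1.21]
 tool shift mm [-4.8 -0.3 21. ]
 twist units 0.0
 shift if already at ang -4.6 -0.3 21.0
117.5 tcp box x 107.2 tcp z 161.3
105 tcp box x 91.1 tcp z 168.1
90 tcp box x 70.5 tcp z 171.5
75 tcp box x 49.7 tcp z 169.4
60 tcp box x 30.2 tcp z 162.0
45 tcp box x 13.2 tcp z 149.8
30 tcp box x -0.0 tcp z 133.7
15 tcp box x -8.6 tcp z 114.6
0 tcp box x -12.0 tcp z 94.0
```

apply_moves([
  {"translation": [0.06,0,0.03],"twist": 0,"hand": 0},
  {"translation": [0.06,0,0.02],"twist": 0,"hand": 0},
  {"translation": [0.06,0,0.02],"twist": 0,"hand": 0},
  {"translation": [0.06,0,0],"twist": 0,"hand": 0},
  {"translation": [0.06,0,0],"twist": 0,"hand": 0},
  {"translation": [0.06,0,0],"twist": 0,"hand": 0},
  {"translation": [0.06,0,0],"twist": 0,"hand": 0},
  {"translation": [0.06,0,0],"twist": 0,"hand": 0},
])

```text
time: 19.3
tool_pos: [0.6535, 0.2769, 0.1761]
tool_rot: [0.001, 0.042, 0.999, 0.0]
contact_force: [2.9, 0.3, 2.8]
gripper_width: -0.002
grasp_force: 1.2
```

```bash
cat >> helpers2.py <<'E'
def boxpos():
    s=state();p=np.array(s["tool_pos"])*1000;a=np.radians(-4.85)
    d=p[:2]-np.array([558.7,284.2]);print('box x',round(d@[np.cos(a),np.sin(a)],1),'y',round(d@[-np.sin(a),np.cos(a)],1),'z',p[2].round(1),'F',np.round(s["contact_force"],1))
E
python3 -c "
from helpers2 import *
boxpos()"
```

```text
box x 95.1 y 0.8 z 176.1 F [2.9 0.3 2.8]
```

apply_moves([
  {"translation": [0.06,0,0],"twist": 0,"hand": 0},
  {"translation": [0.06,0,0],"twist": 0,"hand": 0},
  {"translation": [0.06,0,0],"twist": 0,"hand": 0},
  {"translation": [0.06,0,0],"twist": 0,"hand": 0},
  {"translation": [0.06,0,0],"twist": 0,"hand": 0},
  {"translation": [0.06,0,0],"twist": 0,"hand": 0},
  {"translation": [0.06,0,0],"twist": 0,"hand": 0},
  {"translation": [0.06,0,0],"twist": 0,"hand": 0},
])

```text
time: 20.1
tool_pos: [0.605, 0.2808, 0.1747]
tool_rot: [-0.0, 0.042, 0.999, -0.0]
contact_force: [2.3, 1.3, -1.6]
gripper_width: 0.004
grasp_force: 1.0
```

```bash
python3 -c "
from helpers2 import *
boxpos()"
```

```text
box x 46.4 y 0.5 z 174.7 F [ 2.3  1.3 -1.6]
```

apply_moves([
  {"translation": [0.05,0,0.01],"twist": 0,"hand": 0},
  {"translation": [0.05,0,0.01],"twist": 0,"hand": 0},
  {"translation": [0.05,0,0.015],"twist": 0,"hand": 0},
  {"translation": [0.05,0,0.02],"twist": 0,"hand": 0},
  {"translation": [0.05,0,0.03],"twist": 0,"hand": 0},
  {"translation": [0.05,0,0.03],"twist": 0,"hand": 0},
  {"translation": [0.045,0,0.04],"twist": 0,"hand": 0},
  {"translation": [0.045,0,0.04],"twist": 0,"hand": 0},
])

```text
time: 20.9
tool_pos: [0.5664, 0.2844, 0.1559]
tool_rot: [-0.0, 0.042, 0.999, 0.0]
contact_force: [0.2, -0.4, 2.9]
gripper_width: 0.001
grasp_force: 1.1
```

```bash
python3 -c "
from helpers2 import *
boxpos()"
```

```text
box x 7.7 y 0.9 z 155.9 F [ 0.2 -0.4  2.9]
```

apply_moves([
  {"translation": [0.04,0,0.04],"twist": 0,"hand": 0},
  {"translation": [0.04,0,0.045],"twist": 0,"hand": 0},
  {"translation": [0.035,0,0.045],"twist": 0,"hand": 0},
  {"translation": [0.035,0,0.045],"twist": 0,"hand": 0},
  {"translation": [0.03,0,0.05],"twist": 0,"hand": 0},
  {"translation": [0.025,0,0.05],"twist": 0,"hand": 0},
  {"translation": [0.02,0,0.055],"twist": 0,"hand": 0},
  {"translation": [0.02,0,0.055],"twist": 0,"hand": 0},
])

```text
time: 21.7
tool_pos: [0.5421, 0.2864, 0.1167]
tool_rot: [-0.0, 0.042, 0.999, 0.0]
contact_force: [-0.9, 1.0, 2.1]
gripper_width: -0.002
grasp_force: 1.2
```

```bash
python3 -c "
from helpers2 import *
boxpos()"
```

```text
box x -16.8 y 0.7 z 116.7 F [-0.9  1.   2.1]
```

Next I press down to just past flush, in steps.

apply_moves([
  {"translation": [0.02,0,0.05],"twist": 0,"hand": 0},
  {"translation": [0.01,0,0.05],"twist": 0,"hand": 0},
  {"translation": [0.01,0,0.05],"twist": 0,"hand": 0},
  {"translation": [0.01,0,0.04],"twist": 0,"hand": 0},
  {"translation": [0,0,0.03],"twist": 0,"hand": 0},
  {"translation": [0,0,0.02],"twist": 0,"hand": 0},
  {"translation": [0,0,0.015],"twist": 0,"hand": 0},
  {"translation": [0,0,0.01],"twist": 0,"hand": 0},
])

```text
time: 22.5
tool_pos: [0.5375, 0.2866, 0.0907]
tool_rot: [-0.0, 0.042, 0.999, -0.0]
contact_force: [1.0, 0.3, 2.8]
gripper_width: 0.002
grasp_force: 1.1
```

apply_moves([
  {"translation": [0,0,0.01],"twist": 0,"hand": 0},
  {"translation": [0,0,0.01],"twist": 0,"hand": 0},
  {"translation": [0,0,0.01],"twist": 0,"hand": 0},
])

```text
time: 22.8
tool_pos: [0.5377, 0.2867, 0.0888]
tool_rot: [-0.0, 0.042, 0.999, -0.0]
contact_force: [-3.0, -2.3, 10.5]
gripper_width: -0.004
grasp_force: 5.4
```

apply_moves([
  {"translation": [0,0,-0.05],"twist": 0,"hand": 0},
  {"translation": [0,0,-0.1],"twist": 0,"hand": 0},
  {"translation": [0,0,-0.4],"twist": 0,"hand": 0},
  {"translation": [0.1,0,-0.45],"twist": 0,"hand": 0},
  {"translation": [0.3,0,-0.35],"twist": 0,"hand": 0},
  {"translation": [0.1,0,-0.1],"twist": 0,"hand": 0},
  {"translation": [0,0,0],"twist": 0,"hand": 0},
  {"translation": [0,0,0],"twist": 0,"hand": 0},
])

```text
time: 23.6
tool_pos: [0.4872, 0.2906, 0.2312]
tool_rot: [-0.001, 0.042, 0.999, -0.001]
contact_force: [-0.0, 0.3, 0.0]
gripper_width: -0.002
grasp_force: 0.0
```

```bash
python3 - <<'E'
from helpers2 import *
for _ in range(8): a=grab_frame("side")
a=grab_frame("wrist");b=grab_frame("side")
cv2.imwrite('pics/fin.png',cv2.resize(np.hstack([a,b])[:,:,::-1],(800,300)));go(537,286,230)
E
```

```text
t 24.1 tcp [487.8 290.8 232.4] yaw 85.13 zax [-0.001 -0.    -1.   ] F [ 0.9 -0.7 -0.1] w 0.001 q [ 0.41 -0.07  1.77 -0.    1.44 -1.08]
 tool shift mm [-49.5  -0.7   2.4]
```

View pics/fin.png

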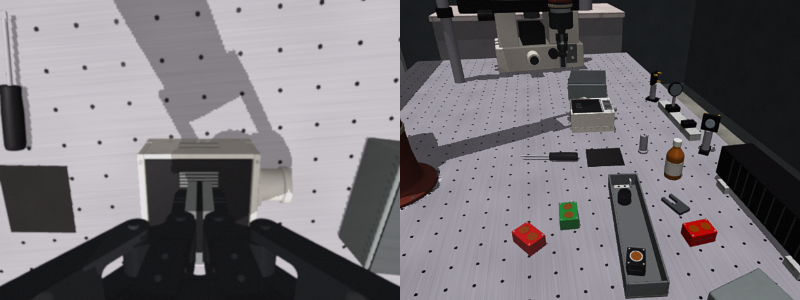

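The hatch is shut flush in both views (wrist at (200,180), side at (592,105)). The short cassette, tube and bracket still lie in the bin. Handing in.

```bash
python3 -c "
from plant import job_done
print(job_done())"
```

```text
the job is handed in; nothing more can be done
None
```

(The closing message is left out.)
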